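# Complete the jigsaw trivet and set the kettle on it

## Task

The kettle needs a rest: finish the wooden jigsaw trivet for it. Lift the fourth piece off its barbed hook (raise it, tilt it, back it over the turned-up tip), lay it on the counter with its cork side down without letting it fall from the air, take it again from above and drop it into the empty corner, turned so that it interlocks with its neighbours and lies flush. Then carry the kettle, upright, from the hotplate to the middle of the finished four-piece square, let go, and leave everything else on the counter where it stands.

Things in the scene. Friction and masses are not known exactly. Their poses are not given: they have to be found in the camera images.
- piece_hung_centre (a point): Middle (half-way up) of the pale wooden trivet piece hung on the hook: 112 x 112 mm, 14 mm thick, 90 g, brown cork underside. z points out of its wooden top face; a round jigsaw knob sticks out of the +x edge to x = +80.5 mm; the matching socket opens in the middle of the +y edge. It hangs -x edge up, knob down, z pointing along the prong to the tip.
- piece_hung_rim (a point): Point on the same piece in the middle of its -x rim (x = -47 mm from the middle): top rim while it hangs, 18 mm wide (x from -56 to -38 mm), 14 mm thick. The prong runs under this rim at y about 0, through the slot below it (29 mm x 64 mm). Axes as for the piece.
- piece_hung_bar (a point): Point on the same piece in the middle of its centre bar, which runs along y between two through slots: bar 18 mm wide (x from -9 to +9 mm), 64 mm long; the slots beside it reach out to x = -38 and +38 mm, y from -38 to +26 mm. This point is at y = -6 mm from the piece's middle. Axes as for the piece.
- stand: Fixed steel hook stand, 185 mm high; origin at the foot of its post, z up, x the way its two prongs point. A cross tube on top (16 mm thick, along y, 200 mm long) carries prongs at y = +70 mm (with the wooden piece) and y = -70 mm (a small tea strainer hangs there, fixed). Foot plate 12 mm high: x from -35 to 95 mm, y within 120 mm.
- hook_bend (a point): Bend of the prong that holds the piece, on its axis, 185 mm above the counter; axes as for the stand. The prong is 7 mm rod, level from the cross tube (x = -120 mm from here) to here, then turns up at 60 degrees for 30 mm.
- hook_tip (a point): Centre of the 11 mm ball at the end of that turned-up tip: 15 mm beyond the bend and 26 mm above it. Barb and ball do not pass the slot of an untilted piece.
- gap (a point): Empty corner of the trivet: the point where the middle (half-way up, 7 mm above the counter) of the fourth piece belongs, and its orientation there (x towards the neighbour that takes its knob, y towards the neighbour whose knob enters its socket, z up). All four pieces are alike, each turned 90 degrees to the next, 2.5 mm seams, 2.5 mm play round the knobs. Knob and socket engage from straight above only.
- square_mid (a point): Middle of the finished four-piece square (226 mm across, 57 mm from the gap along its x and y), on its top face, 14 mm above the counter; axes as for the gap.
- piece_a_centre (a point): Middle, half-way up, of the darker loose trivet piece whose socket takes the fourth piece's knob (same shape, lying flat, 114.5 mm from the gap along the gap's x; its own x is the gap's y).
- piece_c_centre (a point): Middle, half-way up, of the darker loose trivet piece whose knob enters the fourth piece's socket (same shape, lying flat, 114.5 mm from the gap along the gap's y).
- piece_far_centre (a point): Middle, half-way up, of the darker loose trivet piece diagonally across from the gap (same shape, lying flat, 114.5 mm from the gap along both its x and its y); axes as for the gap.
- hotplate: Fixed portable hotplate, 340 x 270 mm, black top at 62 mm above the counter; origin on the counter under its middle. The kettle stands on it.
- kettle_handle (a point): Middle of the black grip over the red kettle: bar 88 mm long along its x axis, 20 mm wide (y) and 20 mm high, 198 mm above the kettle's bottom; straight above the centre of mass; at least 45 mm free below it. Arms of the bail in the same plane. Spout at +x, 127 mm from the axis. Kettle about 0.75 kg, body 180 mm across, 143 mm high to the lid knob.
- kettle_base (a point): Middle of the kettle's flat bottom (160 mm across); z up through the kettle.
- kettle: The red kettle itself; origin at the middle of its bottom, x towards the spout.
- piece_hung: The pale wooden piece itself; origin at the middle of its cork underside, axes as for its middle. Knob: neck 10 mm wide, head 19 mm across centred at x = +71 mm. Socket: reaches in to y = +31 mm, 24 mm wide.
- juice: Bystander, to be left alone: amber bottle with green cap, 72 mm across, 230 mm high; origin under its middle.
- jar: Bystander, to be left alone: glass jar with orange lid, 74 mm across, 120 mm high; origin under its middle.
- mug: Bystander, to be left alone: white mug, 80 mm across, 90 mm high; origin under its middle.
- carton: Bystander, to be left alone: blue carton 70 x 70 x 190 mm; origin under its middle.
- peeler: Bystander, to be left alone: yellow vegetable peeler, 11 mm high, lying; along its x from 83 mm behind to 44 mm ahead of its origin, head 50 mm wide.
- vinegar: Bystander, to be left alone: green glass bottle with black cap, 60 mm across, 200 mm high; origin under its middle.
Things that resemble listed ones, but are neither listed nor needed, are in the scene too. What is shaped like the piece_hung but green or yellow is not meant.

How it is judged:
On the way, in this order (a step that is already met when the one before it is completed fails the run):
1. the piece is held clear of the barbed hook, beyond its tip (x of piece_hung_centre in the frame of stand above 0.17 m and contact force between the fingers and piece_hung above 0.3 N), for 0.1 s.
2. the piece lies flat on the counter, let go (height (world z) of piece_hung_centre below 0.01 m and contact force between the fingers and piece_hung below 0.05 N), for 0.2 s.
3. the piece is interlocked in the empty corner, flush, let go (horizontal distance between piece_hung_centre and gap below 0.006 m and height (world z) of piece_hung_centre below 0.0095 m and angle between piece_hung_centre's own z axis and vertical below 0.06 rad and angle between the x axis of piece_hung_centre and the x axis of gap, either way round below 0.06 rad and contact force between the fingers and piece_hung below 0.05 N), for 0.2 s.
At the end, for the whole second after the job is handed in: The fourth piece lies cork down in the empty corner, within 6 mm and 3.4 degrees, middle below 9.5 mm; all four flat and joined (neighbours' middles within 120 mm); the kettle stands still and upright (3 degrees) on them, within 30 mm of the middle of the square; nothing is held (horizontal distance between piece_hung_centre and gap below 0.006 m and height (world z) of each of piece_hung_centre, piece_a_centre, piece_c_centre, piece_far_centre below 0.0095 m and angle between piece_hung_centre's own z axis and vertical below 0.06 rad and angle between the x axis of piece_hung_centre and the x axis of gap, either way round below 0.06 rad and horizontal distance between each of piece_a_centre, piece_c_centre and piece_far_centre below 0.12 m and horizontal distance between each of piece_a_centre, piece_c_centre and piece_hung_centre below 0.12 m and horizontal distance between kettle_base and square_mid below 0.03 m and height (world z) of kettle_base between 0.011 and 0.018 m and angle between kettle_base's own z axis and vertical below 0.05 rad and linear speed of each of kettle, piece_hung below 0.02 m/s); the robot touches nothing.
It fails at once if the piece is let go in the air after leaving the hook (height (world z) of piece_hung_centre above 0.1 m and x of piece_hung_centre in the frame of stand above 0.18 m and contact force between anything else and piece_hung below 0.01 N).
It fails at once if the kettle is tipped by more than 20 degrees (angle between kettle_base's own z axis and vertical above 0.35 rad).
It fails at once if a bystander is knocked away by more than 4 cm (distance of any of juice, jar, mug, carton, peeler, vinegar from where it was at the start of the episode above 0.04 m).
It also fails if it takes over 72 s, if anything falls off the work surface, if the arm or the gripper's body presses on something with over 40 N, if the wrist force passes 120 N, or if a joint passes its speed limit or range.

## Robot

A 7-joint arm with a two-finger parallel gripper is mounted at the origin on the work surface. World frame = base frame: x ahead of the robot, y to its left, z up, the work surface at z = 0. Lengths are in m, angles in rad, forces in N, time in s.
With the tool pointing down it reaches from about 0.4 to 0.85 m from the base axis. Payload 6.9 kg.
Tool frame: the origin (TCP) lies at the centre of the arm's flange, where the gripper is bolted on; the fingertips stand 173 mm ahead of it and the grasp point (between the pads) lies 155 mm ahead of it (bot.grasp_offset is the distance from the TCP to the grasp point, in m); y points along the fingers, x is the direction in which the jaws open and shut, and the axes are right-handed (so a half turn about y gives the same grasp; the last joint's range is limited). The gripper opens to 85 mm and grips with 20 to 120 N. Pads are 22 mm wide; open, the fingers measure 114 mm over their backs; the gripper's body (76 mm by 85 mm) begins 54 mm behind the grasp point. The pads swing forward as they close: fully open they stand 13 mm farther back than shut.
Start: joints at [-1.054, 0.507, -0.238, 1.5, 0.126, 1.149, -0.155], TCP at [0.25, 0.573, 0.405] pointing down, gripper open.
Joint ranges: [-3.08, 3.08], [-0.24, 2.05], [-1.43, 1.35], [0, 2.5], [-1.52, 4.66], [0.17, 1.96], [-2.89, 2.89]. Speed limits (rad/s): [2.39, 2.39, 3.14, 3.14, 3.14, 3.14, 3.14].

## Interface

Orientations are given as a rotation vector (axis times angle).
In Python, from bench import sense, vision, order, finder, bot gives the robot as it stands.
- The arm moves only by the tool servo_tool, never from a script. Its argument "increments" is one flat list of numbers, 5 for each row, row after row: the shift along the tool's x, y, z in mm, then the turn about the tool's y in rad, then the opening, from 0 (shut) to 1 (fully open). In form: [x, y, z, spin, grip, x, y, z, spin, grip, ...]. A call has 1 to 5 rows; each row shifts and turns the commanded pose from where the row before left it, along the tool's axes as they then stand; what a row does not reach is not made up. A row lasts 1/8 s, in which the tool goes at most 62.5 mm and 10.7 degrees, less where a joint would pass 70% of its speed; a pose out of reach is approached as far as the arm can. A call with a gripper value outside its range is refused whole. The fingers move at their own pace and stop on an object; "newtons" is the grip in N (left out, the last holds). Time passes only in rows, so rows that do not move let the fingers close. It gives the time, the measured TCP pose, the force and the opening at its end, in the units of the state.
- sense(): the state, without advancing time (a new reading comes with each control period).
- vision.snapshot(name): name is "side" or "top"; returns a dict with "image" (384x512x3 uint8, blue, green, red), "mtx" (3x3 intrinsics, pixels), "k1" (the pictures are not rectified: a ray, as slopes to the right and down, at radius r is drawn at 1 + k1 r^2 times it, then the intrinsics apply), "cam_to_world" (4x4, takes a point from camera to world coordinates). Camera axes: x right, y down, z forward; pixel columns grow to the right and rows downward; lengths in m; the calibration is good to about 2 mm. A picture is of the moment at which its call begins. There is no depth.
- order.close_job(): hands the job in, once; it reports no verdict.
Trained networks look in a picture, given as the dict that the camera call returned (one of the last four; its "shot" number tells which), for a name from the list of things; names that differ only in an ending like _2 or _b are one class to them, and where a whole thing is asked for, a point or a joint stands for the part that bears it (a point fixed in the world has none). Each returns a list of dicts, best first, with "p" (0 to 1); they miss things now and then, are a little off and sometimes report something else, mostly with a low value. They report only what shows in the picture. A call takes as long as a camera call. They do not tell look-alikes from the thing itself.
- finder.search_frame(picture, target): "box" ([left, top, right, bottom] as shares, 0 to 1, of the picture: columns of its width, rows of its height, round what is visible of it).
The state is a dict: "time_s": time; "q": joint angles; "joint_vel": joint speeds; "effort": joint torques, N m; "ee_pos": TCP position; "tcp_rot": TCP orientation; "force": force on the tool from outside, world axes, zero at the start; "ft_torque": the same for the moment, N m; "width": finger opening in m.
Only numpy, scipy, OpenCV 4.12 (cv2) and the standard library are available. Lean on these libraries where they do the work, as an engineer would, in place of code of your own. Each camera call takes 0.05 s, during which the arm holds its last target. There are 200 camera calls.

## Working session

There is one attempt and no reset: what is moved stays moved. The work goes in short steps, Python scripts to look and compute and a tool call to move; the robot and the scene stay as the last step left them, time stands still between calls to the robot, and variables do not carry over. Pictures are saved under pics/ and viewed, about 8 in all and at most 12, crops included, and the job is handed in when it is done.

Besides the shell and the picture viewer there is one more tool, called after ">>>" as a command line: name --argument value ..., lists and objects as JSON in quotes. servo_tool: Moves the arm, as the interface text tells. Its arguments: {"type":"object","properties":{"increments":{"type":"array","items":{"type":"number"}},"newtons":{"type":"number"}},"required":["increments"]}

```bash
mkdir -p pics; ls
cat > h.py <<'E'
import numpy as np, cv2
from scipy.spatial.transform import Rotation as R
from bench import sense, vision, order, finder, bot
def ray(s,u,v):
    K=np.array(s["mtx"]);k=s["k1"];d=np.array([(u-K[0,2])/K[0,0],(v-K[1,2])/K[1,1]]);x=d.copy()
    for _ in range(30): x=d/(1+k*(x@x))
    T=np.array(s["cam_to_world"]);r=T[:3,:3]@np.r_[x,1];return T[:3,3],r/np.linalg.norm(r)
def onz(s,u,v,z):
    o,d=ray(s,u,v);return o+d*(z-o[2])/d[2]
def proj(s,P):
    T=np.array(s["cam_to_world"]);p=T[:3,:3].T@(np.asarray(P,float)-T[:3,3]);x=p[:2]/p[2];x=x*(1+s["k1"]*(x@x));K=np.array(s["mtx"])
    return np.array([K[0,0]*x[0]+K[0,2],K[1,1]*x[1]+K[1,2]])
def tri(s1,p1,s2,p2):
    o1,d1=ray(s1,*p1);o2,d2=ray(s2,*p2);A=np.c_[d1,-d2];t=np.linalg.lstsq(A,o2-o1,rcond=None)[0]
    a=o1+t[0]*d1;b=o2+t[1]*d2;return (a+b)/2,np.linalg.norm(a-b)
def save(s,n,box=None,f=1):
    im=s["image"]
    if box: im=im[box[1]:box[3],box[0]:box[2]]
    cv2.imwrite("pics/"+n,cv2.resize(im,None,fx=f,fy=f,interpolation=cv2.INTER_CUBIC))
def st():
    s=sense();print(s["time_s"],np.round(s["ee_pos"],4),"w",round(s["width"],4),"F",np.round(s["force"],1));M=R.from_rotvec(s["tcp_rot"]).as_matrix();print(np.round(M,3));return s,M
E
python3 - <<'E'
from h import *
st()
import pickle
S={}
for n in ("side","top"):
    s=vision.snapshot(n);S[n]=s;save(s,n+"0.png",f=1.5)
    T=np.array(s["cam_to_world"]);print(n,np.round(T,3).tolist(),s["mtx"][0][0],s["k1"])
    for t in "piece_hung piece_hung_centre piece_hung_rim stand hook_bend hook_tip gap square_mid piece_a_centre piece_c_centre piece_far_centre kettle_handle kettle_base kettle hotplate juice jar mug carton peeler vinegar".split():
        r=finder.search_frame(s,t)
        print(t,[(round(q["p"],2),[round(q["box"][i]*(512,384)[i%2]) for i in range(4)]) for q in r[:3]])
pickle.dump(S,open("S0.pkl","wb"))
E
```

```text
pics
0.0 [0.2496 0.5728 0.4038] w 0.0853 F [-0.5  0.1  0.7]
[[ 0.399 -0.001 -0.917]
 [ 0.917 -0.002  0.399]
 [-0.002 -1.    -0.   ]]
side [[0.814, -0.346, 0.467, 0.057], [-0.581, -0.511, 0.634, -0.615], [0.02, -0.787, -0.616, 0.787], [0.0, 0.0, 0.0, 1.0]] 359.6953041636337 -0.07587009280534802
piece_hung [(0.98, [175, 344, 241, 382]), (0.59, [297, 263, 355, 311]), (0.58, [380, 261, 439, 313])]
piece_hung_centre [(0.95, [175, 343, 242, 381]), (0.67, [292, 264, 356, 315]), (0.65, [378, 262, 436, 306])]
piece_hung_rim [(0.95, [379, 262, 432, 309]), (0.66, [179, 346, 239, 382]), (0.64, [295, 261, 357, 313])]
stand [(0.72, [220, 187, 261, 210]), (0.58, [285, 242, 416, 384])]
hook_bend [(0.69, [287, 242, 412, 384])]
hook_tip [(0.77, [284, 242, 414, 384]), (0.47, [293, 262, 357, 311]), (0.31, [151, 104, 211, 177])]
gap [(0.95, [223, 181, 259, 214])]
square_mid [(0.64, [222, 187, 260, 212])]
piece_a_centre [(0.8, [249, 189, 297, 222])]
piece_c_centre [(0.74, [204, 206, 254, 239]), (0.49, [292, 159, 315, 198])]
piece_far_centre [(0.96, [222, 182, 263, 213]), (0.25, [153, 103, 211, 173]), (0.1
[... 1509 characters left out ...]
_far_centre []
kettle_handle [(0.8, [108, 169, 162, 229])]
kettle_base [(0.94, [112, 169, 159, 231]), (0.48, [189, 156, 226, 200])]
kettle [(0.79, [110, 164, 160, 230]), (0.62, [140, 124, 173, 157])]
hotplate [(0.82, [105, 160, 187, 261])]
juice [(0.79, [284, 109, 305, 139]), (0.69, [328, 195, 365, 219]), (0.32, [215, 114, 239, 142])]
jar [(0.77, [216, 112, 240, 139]), (0.55, [333, 196, 362, 217]), (0.38, [211, 143, 249, 184])]
mug [(0.69, [241, 110, 273, 143]), (0.66, [320, 163, 397, 239]), (0.56, [328, 194, 365, 219])]
carton [(0.8, [139, 126, 173, 159])]
peeler [(0.57, [285, 206, 317, 231]), (0.45, [214, 144, 251, 185]), (0.22, [332, 194, 363, 217])]
vinegar [(0.67, [175, 126, 193, 150])]
```

View pics/side0.png

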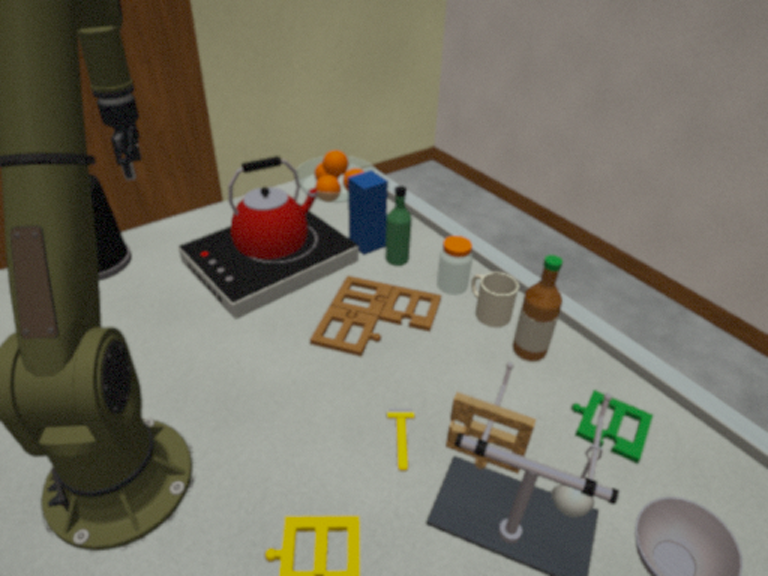

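View pics/top0.png

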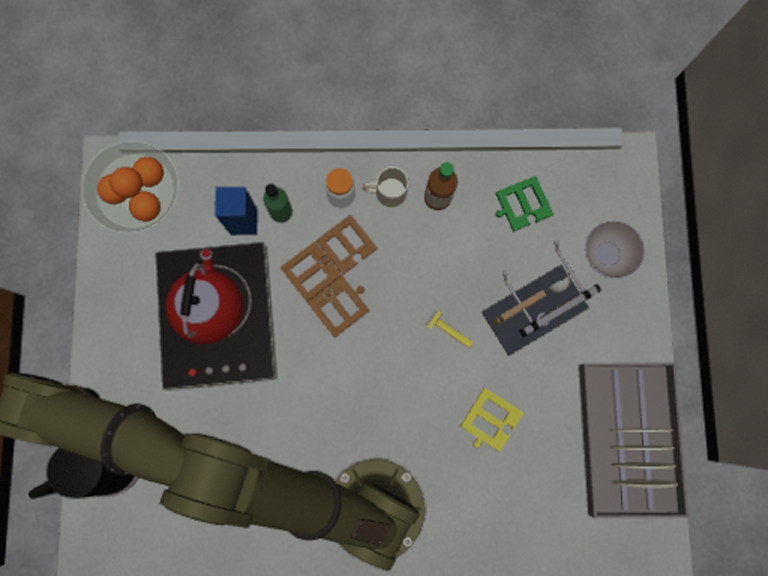

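Run:
```python
import pickle,cv2,numpy as np
S=pickle.load(open("S0.pkl","rb"))
def mont(n,a,b):
    ims=[cv2.resize(S[c]["image"][y0:y1,x0:x1],None,fx=f,fy=f,interpolation=cv2.INTER_CUBIC) for c,(x0,y0,x1,y1),f in (a,b)]
    H=max(i.shape[0] for i in ims);ims=[cv2.copyMakeBorder(i,0,H-i.shape[0],0,0,0) for i in ims];o=np.hstack(ims);print(o.shape);cv2.imwrite("pics/"+n,o)
mont("m1.png",("side",(285,235,420,350),3),("top",(320,155,405,240),4.5))
mont("m2.png",("top",(180,135,260,230),5),("top",(105,155,185,240),5))
```

```text
(382, 787, 3)
(475, 800, 3)
```

View pics/m1.png

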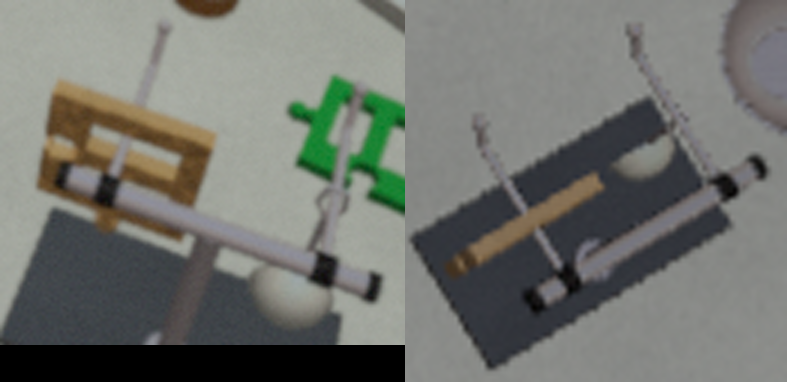

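View pics/m2.png

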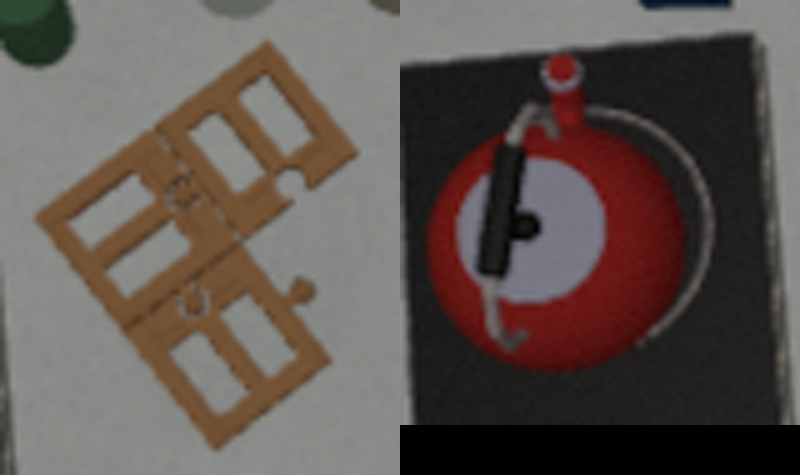

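```bash
cat > meas.py <<'E'
from h import *
import pickle
from scipy.optimize import least_squares
S=pickle.load(open("S0.pkl","rb"));t,sd=S["top"],S["side"]
def up(x,y,x0,y0,f): return ((x+.5)/f-.5+x0,(y+.5)/f-.5+y0)
T1=lambda x,y:up(x-405,y,320,155,4.5); S1=lambda x,y:up(x,y,285,235,3)
print("tip",tri(t,T1(478,120),sd,S1(163,28)))
print("tip2 top",onz(t,*T1(634,30),.211),"tip1 top",onz(t,*T1(478,120),.211), "side",onz(sd,*S1(163,28),.211))
a,b=onz(t,*T1(527,300),.187),onz(t,*T1(765,165),.187);print("tube",a,b,np.linalg.norm(a-b))
for p in ((62,178),(376,286)): print(" side",onz(sd,*S1(*p),.187))
for p in ((597,173),(605,187),(453,262),(470,270)): print("rim top",onz(t,*T1(*p),.2065))
for p in ((58,80),(215,133)): print("rim side",onz(sd,*S1(*p),.2065))
P=np.array([onz(t,*up(x,y,180,135,5),.014)[:2] for x,y in ((38,217),(268,42),(357,153),(215,450),(330,360))])
M=np.array([(113,113),(113,-113),(1.25,-113),(-113,113),(-113,1.25)])/1e3
f=lambda q:((R.from_euler('z',q[2]).as_matrix()[:2,:2]@M.T).T+q[:2]-P).ravel()
r=least_squares(f,[.5,.1,.65]);q=r.x;Rm=R.from_euler('z',q[2]).as_matrix()[:2,:2]
print("mid",q,"deg",np.degrees(q[2]),"res mm",np.round(r.fun*1e3,1)); print("gap",q[:2]+Rm@[-.05725,-.05725])
pickle.dump(q,open("sq.pkl","wb"))
h=[onz(t,*up(x-400,y,105,155,5),.27) for x,y in ((517,148),(490,275))];print("handle",h,(h[0]+h[1])/2,np.linalg.norm(h[0]-h[1]),np.degrees(np.arctan2(*(h[0]-h[1])[1::-1])))
hs=[onz(sd,x/1.5,y/1.5,.27) for x,y in ((281,160),(244,168))];print("side",hs,(hs[0]+hs[1])/2)
E
python3 meas.py
```

```text
tip (array([ 0.53521452, -0.29416223,  0.20891605]), np.float64(0.0012253067466457047))
tip2 top [ 0.60322906 -0.41487146  0.211     ] tip1 top [ 0.53530457 -0.29417769  0.211     ] side [ 0.53291113 -0.29502182  0.211     ]
tube [ 0.40176238 -0.32980958  0.187     ] [ 0.50267156 -0.51488965  0.187     ] 0.21080155376402301
 side [ 0.3989814  -0.33788529  0.187     ]
 side [ 0.50390451 -0.51095186  0.187     ]
rim top [ 0.49474914 -0.3825342   0.2065    ]
rim top [ 0.48406283 -0.38797599  0.2065    ]
rim top [ 0.42874955 -0.2719109   0.2065    ]
rim top [ 0.42262417 -0.28432141  0.2065    ]
rim side [ 0.44002211 -0.28481856  0.2065    ]
rim side [ 0.49572028 -0.37984542  0.2065    ]
mid [0.5690192  0.07716271 0.65015035] deg 37.25087099459138 res mm [-0.1  3.7  1.5 -1.   0.5 -1.4 -1.4  0.5 -0.5 -1.9]
gap [ 0.55810239 -0.00306165]
handle [array([0.52174378, 0.39104963, 0.27      ]), array([0.43920013, 0.40573192, 0.27      ])] [0.48047196 0.39839078 0.27      ] 0.08383926935078605 -10.085883197912539
side [array([0.52012525, 0.37817377, 0.27      ]), array([0.43746288, 0.3876145 , 0.27      ])] [0.47879407 0.38289413 0.27      ]
```

```bash
cat >> h.py <<'E'
def stand(X,Y,Z):  # stand frame -> world (m)
    a=np.radians(29.2);ux=np.array([np.cos(a),np.sin(a)]);uy=np.array([-ux[1],ux[0]])
    return np.r_[np.array([.5352,-.2942])+(X-.135)*ux+(Y-.07)*uy,Z]
def tost(p):
    a=np.radians(29.2);ux=np.array([np.cos(a),np.sin(a)]);uy=np.array([-ux[1],ux[0]]);d=np.asarray(p)[:2]-[.5352,-.2942];return np.r_[d@ux+.135,d@uy+.07,p[2]]
def plan(wps,grip,start=None):
    """wps: (grasp xyz world, yaw deg of tool x, rows); prints rows"""
    if start is None:
        s=sense();p=np.array(s["ee_pos"])-[0,0,bot.grasp_offset];M=R.from_rotvec(s["tcp_rot"]).as_matrix();y=np.arctan2(M[1,0],M[0,0])
    else: p,y=start
    for g,yaw,n in wps:
        g=np.asarray(g);e=(np.radians(yaw)-y+np.pi)%(2*np.pi)-np.pi;d=(g-p)/n
        out=[]
        for i in range(n):
            c,s_=np.cos(y),np.sin(y);out.append([round(1e3*(d[0]*c+d[1]*s_),1),round(-1e3*d[2],1),round(1e3*(-d[0]*s_+d[1]*c),1),round(-e/n,3),grip]);y+=e/n
        p=g;print(n,"rows:");[print(*r,sep=",",end=", \n") for r in out]
E
python3 - <<'E'
from h import *
print(bot.grasp_offset)
plan([([.5,0,.30],50,11),(stand(.05,.111,.30),29.2,8),(stand(.05,.111,.1945),29.2,3)],0.5)
E
```

```text
0.1547
11 rows:
-38.7,-4.5,-41.7,0.026,0.5, 
-37.6,-4.5,-42.7,0.026,0.5, 
-36.4,-4.5,-43.6,0.026,0.5, 
-35.3,-4.5,-44.6,0.026,0.5, 
-34.1,-4.5,-45.5,0.026,0.5, 
-32.9,-4.5,-46.4,0.026,0.5, 
-31.7,-4.5,-47.2,0.026,0.5, 
-30.4,-4.5,-48.0,0.026,0.5, 
-29.2,-4.5,-48.8,0.026,0.5, 
-27.9,-4.5,-49.5,0.026,0.5, 
-26.6,-4.5,-50.2,0.026,0.5, 
8 rows:
-33.5,-0.0,-18.4,0.045,0.5, 
-32.6,-0.0,-19.9,0.045,0.5, 
-31.6,-0.0,-21.4,0.045,0.5, 
-30.6,-0.0,-22.8,0.045,0.5, 
-29.6,-0.0,-24.2,0.045,0.5, 
-28.4,-0.0,-25.5,0.045,0.5, 
-27.3,-0.0,-26.8,0.045,0.5, 
-26.0,-0.0,-28.0,0.045,0.5, 
3 rows:
0.0,35.2,0.0,-0.0,0.5, 
0.0,35.2,0.0,-0.0,0.5, 
0.0,35.2,0.0,-0.0,0.5,
```

>>> servo_tool --increments '[-39, -5, -42, 0.026, 0.5, -38, -5, -43, 0.026, 0.5, -36, -5, -44, 0.026, 0.5, -35, -5, -45, 0.026, 0.5, -34, -5, -45, 0.026, 0.5]'

```text
time_s: 2.82
ee_pos: [0.365, 0.3104, 0.4301]
tcp_rot: [-1.418, -0.802, 0.801]
force: [1.2, -0.4, 0.5]
width: 0.0428
```

>>> servo_tool --increments '[-33, -5, -46, 0.026, 0.5, -32, -5, -47, 0.026, 0.5, -30, -4, -48, 0.026, 0.5, -29, -4, -49, 0.026, 0.5, -28, -4, -50, 0.026, 0.5]'

```text
time_s: 3.45
ee_pos: [0.4791, 0.0501, 0.4522]
tcp_rot: [-1.455, -0.703, 0.701]
force: [0.7, -0.1, 0.4]
width: 0.0426
```

>>> servo_tool --increments '[-27, -4, -50, 0.026, 0.5, -33, 0, -18, 0.045, 0.5, -33, 0, -20, 0.045, 0.5, -32, 0, -21, 0.045, 0.5, -31, 0, -23, 0.045, 0.5]'

```text
time_s: 4.08
ee_pos: [0.4704, -0.1516, 0.4559]
tcp_rot: [-1.502, -0.542, 0.542]
force: [1.1, -0.4, -0.1]
width: 0.0429
```

>>> servo_tool --increments '[-29, 0, -24, 0.045, 0.5, -28, 0, -26, 0.045, 0.5, -27, 0, -27, 0.045, 0.5, -26, 0, -28, 0.045, 0.5, 0, 0, 0, 0, 0.5]'

```text
time_s: 4.7
ee_pos: [0.4419, -0.3031, 0.4557]
tcp_rot: [-1.535, -0.398, 0.399]
force: [-0.9, -0.1, 0.2]
width: 0.0429
```

Run:
```python
from h import *
s,M=st();print(tost(np.array(s["ee_pos"])-[0,0,.1547]), np.round(s["q"],2))
plan([(stand(.05,.111,.30),29.2,1),(stand(.05,.111,.1945),29.2,3)],0.5)
```

```text
4.7 [ 0.4419 -0.3031  0.4557] w 0.0429 F [-0.9 -0.1  0.2]
[[ 0.874 -0.001 -0.487]
 [ 0.487 -0.002  0.874]
 [-0.001 -1.    -0.001]]
[0.04923197 0.10777044 0.30101273] [ 0.37  0.33  0.26  1.65 -0.09  1.17  1.16]
1 rows:
0.8,1.0,3.2,-0.001,0.5, 
3 rows:
0.0,35.2,0.0,-0.0,0.5, 
0.0,35.2,0.0,-0.0,0.5, 
0.0,35.2,0.0,-0.0,0.5,
```

>>> servo_tool --increments '[1, 36, 3, 0, 0.5, 0, 35, 0, 0, 0.5, 0, 36, 0, 0, 0.5, 0, 0, 0, 0, 0, 0, 0, 0, 0, 0]' --newtons 25

```text
time_s: 5.32
ee_pos: [0.4431, -0.2969, 0.3499]
tcp_rot: [-1.534, -0.404, 0.403]
force: [1.3, -0.3, -0.9]
width: 0.0133
```

>>> servo_tool --increments '[0, 0, 0, 0, 0, 0, 0, 0, 0, 0, 0, 0, 0, 0, 0]'

```text
time_s: 5.7
ee_pos: [0.4426, -0.2971, 0.3492]
tcp_rot: [-1.534, -0.403, 0.402]
force: [-1.1, -0.4, -0.9]
width: 0.0136
```

Run:
```python
from h import *
s,M=st();print(tost(np.array(s["ee_pos"])-[0,0,.1547]))
p=vision.snapshot("side");save(p,"g1.png",(270,200,430,340),5)
```

```text
5.7 [ 0.4426 -0.2971  0.3492] w 0.0136 F [-1.1 -0.4 -0.9]
[[ 0.871  0.001 -0.492]
 [ 0.492 -0.     0.871]
 [ 0.    -1.    -0.001]]
[0.05279224 0.11262169 0.19453172]
```

View pics/g1.png

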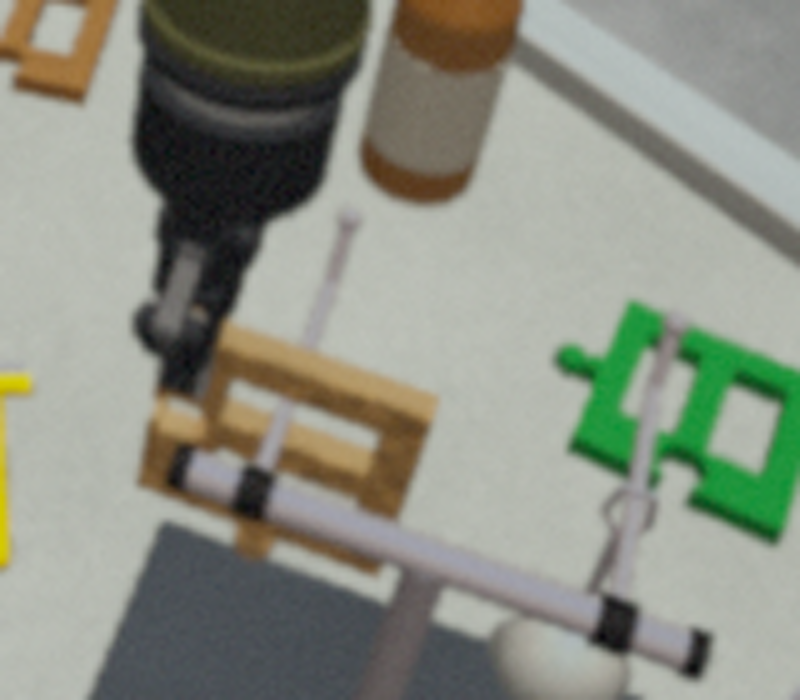

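>>> servo_tool --increments '[0, -8, 0, 0, 0, 0, -7, 0, 0, 0, 17, 0, 0, 0, 0, 18, 0, 0, 0, 0, 0, 0, 0, 0, 0]'

```text
time_s: 6.38
ee_pos: [0.4751, -0.278, 0.3632]
tcp_rot: [-1.532, -0.406, 0.405]
force: [-0.9, -0.3, -0.7]
width: 0.0132
```

>>> servo_tool --increments '[0, -7, 0, 0, 0, 0, -5, -4, 0, 0, 0, -5, -4, 0, 0, 0, -5, -4, 0, 0, 0, -5, -4, 0, 0]'

```text
time_s: 7.0
ee_pos: [0.4808, -0.2944, 0.39]
tcp_rot: [-1.533, -0.401, 0.403]
force: [2.2, -2.1, -16.0]
width: 0.0137
```

>>> servo_tool --increments '[0, -4, -6, 0, 0, 0, -4, -5, 0, 0, 0, -3, -7, 0, 0, 0, -2, -7, 0, 0, 0, 0, 0, 0, 0]'

```text
time_s: 7.62
ee_pos: [0.4932, -0.3159, 0.4038]
tcp_rot: [-1.533, -0.402, 0.403]
force: [-3.2, 1.9, -9.7]
width: 0.0136
```

Run:
```python
from h import *
s,M=st();print(tost(np.array(s["ee_pos"])-[0,0,.1547]),s["ft_torque"])
p=vision.snapshot("side");save(p,"g2.png",(270,200,430,340),5)
```

```text
7.625 [ 0.4932 -0.3159  0.4038] w 0.0136 F [-3.2  1.9 -9.7]
[[ 0.871 -0.    -0.491]
 [ 0.491  0.     0.871]
 [-0.    -1.     0.   ]]
[0.08772433 0.07153403 0.24911874] [ 0.41892523  0.74771025 -0.02563577]
```

View pics/g2.png

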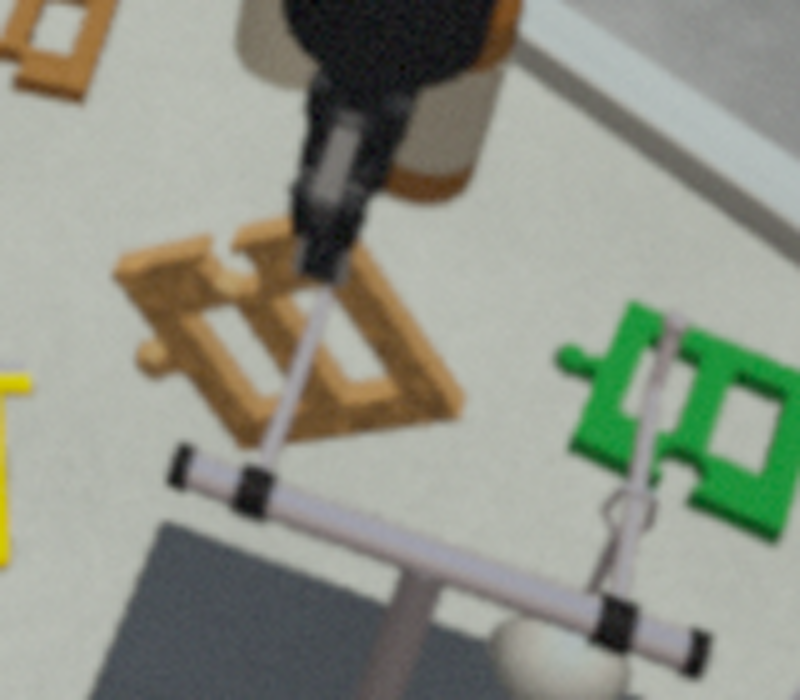

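The piece has rolled about 60° round the prong (socket edge up, prong at (300,330) inside the slot). Continuing the roll.

>>> servo_tool --increments '[0, -1, -8, 0, 0, 0, 0, -8, 0, 0, 0, 2, -8, 0, 0, 0, 2, -8, 0, 0, 0, 4, -7, 0, 0]'

```text
time_s: 8.3
ee_pos: [0.5124, -0.349, 0.3975]
tcp_rot: [-1.532, -0.404, 0.403]
force: [-4.7, 4.4, -4.1]
width: 0.0134
```

>>> servo_tool --increments '[0, 0, -3, 0, 0, 0, -2, 6, 0, 0, 0, -1, 6, 0, 0, 0, 0, 3, 0, 0, 0, 0, 0, 0, 0]'

```text
time_s: 8.93
ee_pos: [0.5066, -0.339, 0.4005]
tcp_rot: [-1.534, -0.404, 0.402]
force: [-0.2, -0.7, -0.9]
width: 0.0132
```

Run:
```python
from h import *
s,M=st();print(tost(np.array(s["ee_pos"])-[0,0,.1547]),s["ft_torque"])
p=vision.snapshot("side");save(p,"g3.png",(270,200,430,340),5)
```

```text
8.925 [ 0.5066 -0.339   0.4005] w 0.0132 F [-0.2 -0.7 -0.9]
[[ 0.871  0.002 -0.492]
 [ 0.492 -0.001  0.871]
 [ 0.001 -1.    -0.002]]
[0.08819394 0.04486384 0.24576163] [-0.04198331 -0.02278874 -0.05087911]
```

View pics/g3.png

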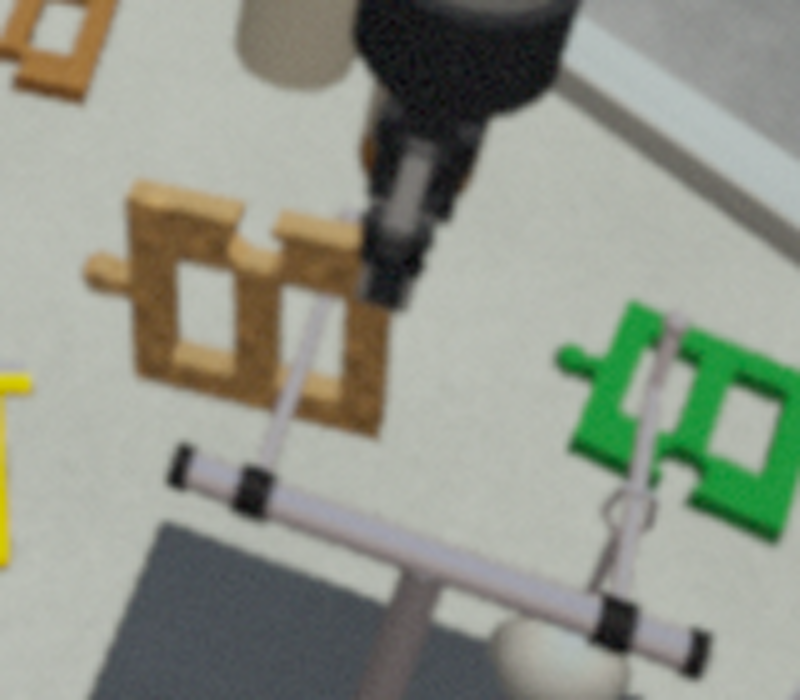

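Run:
```python
from h import *
print(stand(.218,.049,.2457))
plan([(stand(.088,.049,.2457),29.4,1),(stand(.218,.049,.2457),29.4,5),([.672,-.213,.20],-10,5),([.672,-.213,.105],-10,3)],0)
```

```text
[ 0.61789759 -0.27203901  0.2457    ]
1 rows:
-0.1,-0.2,4.3,0.001,0, 
5 rows:
26.0,-0.0,-0.1,-0.0,0, 
26.0,-0.0,-0.1,-0.0,0, 
26.0,-0.0,-0.1,-0.0,0, 
26.0,-0.0,-0.1,-0.0,0, 
26.0,-0.0,-0.1,-0.0,0, 
5 rows:
15.2,9.1,5.0,0.138,0, 
14.4,9.1,7.0,0.138,0, 
13.3,9.1,8.9,0.138,0, 
12.0,9.1,10.7,0.138,0, 
10.4,9.1,12.2,0.138,0, 
3 rows:
0.0,31.7,0.0,-0.0,0, 
0.0,31.7,0.0,-0.0,0, 
0.0,31.7,0.0,-0.0,0,
```

>>> servo_tool --increments '[0, 0, 4, 0, 0, 20, 0, 0, 0, 0, 26, 0, 0, 0, 0, 26, 0, 0, 0, 0, 26, 0, 0, 0, 0]'

```text
time_s: 9.6
ee_pos: [0.5925, -0.2852, 0.3993]
tcp_rot: [-1.532, -0.405, 0.404]
force: [-0.4, 0.3, -0.5]
width: 0.0135
```

>>> servo_tool --increments '[32, 0, 0, 0, 0, 0, 0, 0, 0, 0, 15, 9, 5, 0.138, 0, 14, 9, 7, 0.138, 0, 13, 9, 9, 0.138, 0]'

```text
time_s: 10.22
ee_pos: [0.6503, -0.2354, 0.3721]
tcp_rot: [-1.569, -0.075, 0.076]
force: [-0.6, 0.2, -0.8]
width: 0.0133
```

>>> servo_tool --increments '[12, 9, 11, 0.138, 0, 10, 10, 12, 0.138, 0, 0, 32, 0, 0, 0, 0, 32, 0, 0, 0, 0, 26, 0, 0, 0]'

```text
time_s: 10.85
ee_pos: [0.6711, -0.2135, 0.2633]
tcp_rot: [-1.569, 0.137, -0.139]
force: [-1.3, -6.4, 9.8]
width: 0.0134
```

Run:
```python
from h import *
s,M=st()
p=vision.snapshot("side");save(p,"g4.png",(190,130,430,310),3.3)
plan([([.672,-.213,.098],-10,1)],0)
```

```text
10.85 [ 0.6711 -0.2135  0.2633] w 0.0134 F [-1.3 -6.4  9.8]
[[ 0.985  0.001  0.175]
 [-0.175 -0.003  0.985]
 [ 0.001 -1.    -0.003]]
1 rows:
1.2,8.1,0.9,-0.002,0,
```

View pics/g4.png

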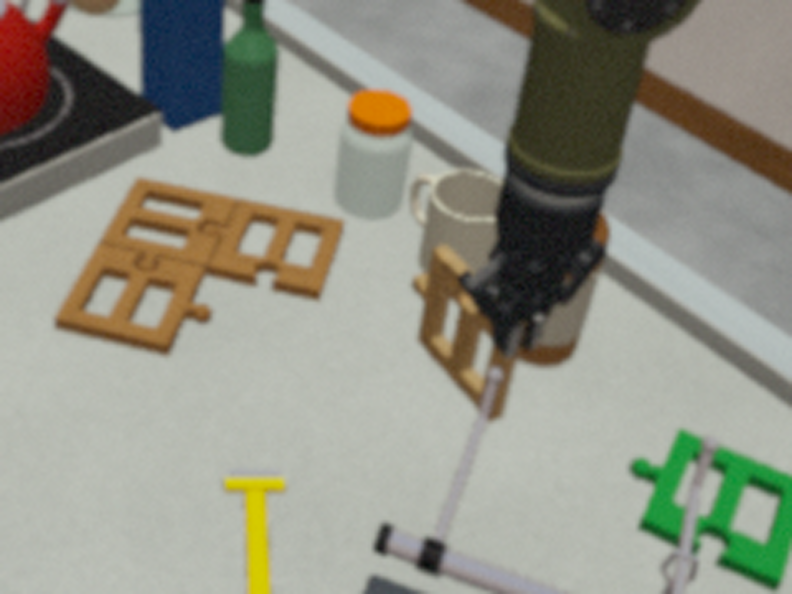

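>>> servo_tool --increments '[0, 4, 0, 0, 0, 0, 4, 0, 0, 0, 0, 0, 0, 0, 0.3, 0, 0, 0, 0, 0.6, 0, 0, 0, 0, 1]'

```text
time_s: 11.52
ee_pos: [0.6708, -0.2122, 0.2552]
tcp_rot: [-1.566, 0.138, -0.137]
force: [0.0, -0.2, -0.6]
width: 0.0612
```

>>> servo_tool --increments '[0, 0, 0, 0, 1, 0, 0, 12, 0, 1, 0, 0, 13, 0, 1, -12, 0, 0, 0, 1, -12, 0, 0, 0, 1]'

```text
time_s: 12.15
ee_pos: [0.6513, -0.1825, 0.2556]
tcp_rot: [-1.566, 0.137, -0.137]
force: [-0.0, 0.4, 0.2]
width: 0.0852
```

>>> servo_tool --increments '[-10, 0, 0, 0, 1, -10, 0, 0, 0, 1, -8, 0, 0, 0, 1, -8, 0, 0, 0, 1, 0, 0, 0, 0, 1]'

```text
time_s: 12.78
ee_pos: [0.6154, -0.1776, 0.2558]
tcp_rot: [-1.566, 0.139, -0.138]
force: [0.6, 0.2, 0.7]
width: 0.0853
```

Run:
```python
from h import *
s,M=st()
p=vision.snapshot("side");save(p,"g5.png",(190,130,430,310),3.3)
```

```text
12.775 [ 0.6154 -0.1776  0.2558] w 0.0853 F [0.6 0.2 0.7]
[[ 0.984 -0.     0.175]
 [-0.175  0.     0.984]
 [-0.    -1.     0.   ]]
```

View pics/g5.png

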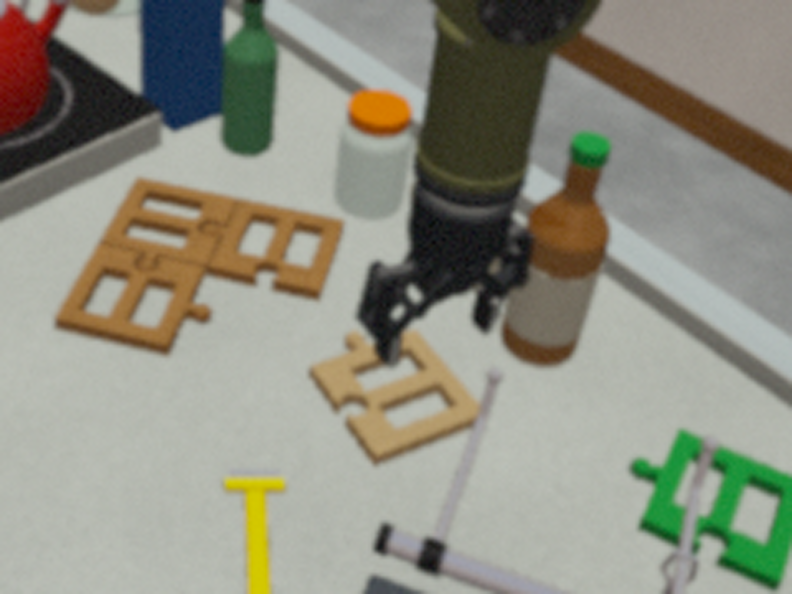

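Run:
```python
from h import *
plan([([.615,-.178,.2],-10,2),([.43,-.08,.30],30,5)],0.4)
```

```text
2 rows:
-0.4,-49.4,-0.2,-0.001,0.4, 
-0.4,-49.4,-0.2,-0.001,0.4, 
5 rows:
-39.8,-20.0,12.9,-0.14,0.4, 
-37.7,-20.0,18.3,-0.14,0.4, 
-34.7,-20.0,23.4,-0.14,0.4, 
-31.2,-20.0,28.0,-0.14,0.4, 
-27.0,-20.0,32.0,-0.14,0.4,
```

>>> servo_tool --increments '[0, -50, 0, 0, 1, 0, -50, 0, 0, 0.4, -40, -20, 13, -0.14, 0.4, -38, -20, 18, -0.14, 0.4, -35, -20, 23, -0.14, 0.4]'

```text
time_s: 13.45
ee_pos: [0.5034, -0.1187, 0.4164]
tcp_rot: [-1.562, -0.196, 0.195]
force: [-0.3, 0.4, 0.7]
width: 0.0343
```

>>> servo_tool --increments '[-31, -20, 28, -0.14, 0.4, -27, -20, 32, -0.14, 0.4, 0, 0, 0, 0, 0.4]'

```text
time_s: 13.82
ee_pos: [0.4289, -0.0793, 0.4575]
tcp_rot: [-1.531, -0.415, 0.41]
force: [0.3, -0.7, -0.2]
width: 0.0344
```

```bash
cat > fit.py <<'E'
from h import *
import pickle
from scipy.optimize import minimize
def rect(a,b,c,d): return np.array([(a,c),(b,c),(b,d),(a,d)],float)
def circ(x,y,r): t=np.linspace(0,2*np.pi,24);return np.c_[x+r*np.cos(t),y+r*np.sin(t)]
ADD=[rect(-56,56,-56,56),rect(55,65,-5,5),circ(71,0,9.5)]
SUB=[rect(-38,-9,-38,26),rect(9,38,-38,26),circ(0,43,12),rect(-7.5,7.5,45,57)]
def woodness(im):
    f=cv2.GaussianBlur(im.astype(np.float32),(0,0),.6);return (f[...,2]-f[...,0])/(f.sum(2)+1)
def mask(s,poses,box,ss=4):
    x0,y0,x1,y1=box;out=np.zeros(((y1-y0)*ss,(x1-x0)*ss),np.uint8)
    for z in (0,.007,.014):
        m=np.zeros_like(out)
        for val,L in ((255,ADD),(0,SUB)):
            for (x,y,th) in poses:
                c,n=np.cos(th),np.sin(th)
                for P in L:
                    W=P/1e3@np.array([[c,n],[-n,c]])+[x,y]
                    px=np.array([proj(s,(*w,z)) for w in W]);px=(px+.5-[x0,y0])*ss-.5
                    cv2.fillPoly(m,[np.round(px*16).astype(np.int32)],val,shift=4)
                    if z==.007: pass
        # knobs inside sockets re-added
        for (x,y,th) in poses:
            c,n=np.cos(th),np.sin(th)
            for P in ADD[1:]:
                W=P/1e3@np.array([[c,n],[-n,c]])+[x,y];px=(np.array([proj(s,(*w,z)) for w in W])+.5-[x0,y0])*ss-.5
                cv2.fillPoly(m,[np.round(px*16).astype(np.int32)],255,shift=4)
        out=np.maximum(out,m)
    return cv2.resize(cv2.GaussianBlur(out,(0,0),.8*ss),(x1-x0,y1-y0),interpolation=cv2.INTER_AREA)/255.
def fit(shots,poses_of,q0,pad=8,verbose=True):
    data=[]
    for s in shots:
        ps=[proj(s,(x+dx,y+dy,0.)) for x,y,_ in poses_of(q0) for dx in(-.085,.085) for dy in (-.085,.085)]
        a=np.floor(np.min(ps,0)).astype(int)-2;b=np.ceil(np.max(ps,0)).astype(int)+2
        box=(max(a[0],0),max(a[1],0),min(b[0],512),min(b[1],384));data.append((s,box,woodness(s["image"])[box[1]:box[3],box[0]:box[2]]))
    def cost(q,parts=False):
        o=[]
        for s,box,w in data:
            m=mask(s,poses_of(q),box);o.append(1-np.corrcoef(m.ravel(),w.ravel())[0,1])
        return o if parts else sum(o)
    best=minimize(cost,q0,method="Nelder-Mead",options=dict(initial_simplex=np.vstack([q0]+[np.array(q0)+d for d in np.diag([.008,.008,.06])]),xatol=2e-4,fatol=1e-5))
    return best.x,cost(best.x,True)
one=lambda q:[tuple(q)]
def three(q): # q: square mid, gap-axis angle
    x,y,t=q;c,n=np.cos(t),np.sin(t);o=.05725
    w=lambda u,v,a:(x+c*u-n*v,y+n*u+c*v,t+a)
    return [w(o,-o,np.pi/2),w(o,o,np.pi),w(-o,o,-np.pi/2)]
E
cat > f1.py <<'E'
from fit import *
s,M=st()
A={n:vision.snapshot(n) for n in ("side","top")};pickle.dump(A,open("S1.pkl","wb"))
S0=pickle.load(open("S0.pkl","rb"));q=pickle.load(open("sq.pkl","rb"))
for nm,sh in (("side",[A["side"]]),("top0",[S0["top"]]),("both",[A["side"],S0["top"]])):
    r,c=fit(sh,three,q);print("square",nm,np.round(r,4),np.degrees(r[2]),c)
s1=A["side"];g=lambda x,y:onz(s1,(x+.5)/3.3-.5+190,(y+.5)/3.3-.5+130,.014)[:2]
a,b,l=g(480,408),g(377,460),g(312,372)
# left-right diagonal; y_p: from right/top edge... centre and x dir (knob dir = b->l)
d=l-b;q0=np.r_[(a+l)/2,np.arctan2(d[1],d[0])];print("q0",q0,np.linalg.norm(a-b),np.linalg.norm(l-b))
for nm,sh in (("side",[A["side"]]),("top",[A["top"]]),("both",[A["side"],A["top"]])):
    r,c=fit(sh,one,q0);print("piece",nm,np.round(r,4),np.degrees(r[2]),c)
E
time python3 f1.py
```

```text
13.825 [ 0.4289 -0.0793  0.4575] w 0.0344 F [ 0.3 -0.7 -0.2]
[[ 0.865  0.003 -0.502]
 [ 0.502  0.001  0.865]
 [ 0.003 -1.    -0.001]]
square side [0.5716 0.0789 0.6487] 37.166541384690966 [np.float64(0.07852879629076193)]
square top0 [0.5701 0.0778 0.6503] 37.2579520401128 [np.float64(0.012531820532738047)]
square both [0.5709 0.078  0.6477] 37.11007792440657 [np.float64(0.08107784373624749), np.float64(0.014262014941075596)]
q0 [ 0.6138447  -0.14652595  1.39752493] 0.11184280806567992 0.10855696498333975
piece side [ 0.6166 -0.1454  1.3928] 79.8037773358498 [np.float64(0.35540461695162195)]
piece top [ 0.612  -0.1453  1.3938] 79.86090906091414 [np.float64(0.36843329428275506)]
piece both [ 0.6135 -0.146   1.4052] 80.50936032577845 [np.float64(0.36585528431283687), np.float64(0.37165136619148575)]
real	0m14.727s
user	0m13.579s
sys	0m1.032s
```

```bash
python3 - <<'E'
import re
t=open("fit.py").read()
t=t.replace('data.append((s,box,woodness(s["image"])[box[1]:box[3],box[0]:box[2]]))','reg=cv2.dilate((mask(s,poses_of(q0),box)>.05).astype(np.uint8),np.ones((9,9)))>0;data.append((s,box,woodness(s["image"])[box[1]:box[3],box[0]:box[2]],reg))')
t=t.replace("for s,box,w in data","for s,box,w,reg in data").replace("corrcoef(m.ravel(),w.ravel())","corrcoef(m[reg],w[reg])")
open("fit.py","w").write(t)
E
cat > f2.py <<'E'
from fit import *
A=pickle.load(open("S1.pkl","rb"));S0=pickle.load(open("S0.pkl","rb"));q=pickle.load(open("sq.pkl","rb"))
for nm,sh in (("side",[A["side"]]),("top0",[S0["top"]])):
    r,c=fit(sh,three,q);print("square",nm,np.round(r,4),np.degrees(r[2]),c)
q0=[.614,-.146,1.398]
for nm,sh in (("side",[A["side"]]),("top",[A["top"]])):
    r,c=fit(sh,one,q0);print("piece",nm,np.round(r,4),np.degrees(r[2]),c)
o=[]
for n,f in (("side",3.4),("top",3.4)):
    s=A[n];c=proj(s,(.60,-.06,0)).astype(int);x0,y0=c[0]-58,c[1]-58
    im=cv2.resize(s["image"][y0:y0+116,x0:x0+116],None,fx=f,fy=f,interpolation=cv2.INTER_CUBIC);o.append(im[:394,:394])
cv2.imwrite("pics/m3.png",np.hstack(o))
E
python3 f2.py
```

```text
square side [0.5714 0.0788 0.6466] 37.04551719144039 [np.float64(0.048318879740600895)]
square top0 [0.5701 0.0778 0.6503] 37.25695960502308 [np.float64(0.014894562000427825)]
piece side [ 0.6163 -0.1453  1.3921] 79.76014413067834 [np.float64(0.02219828806827273)]
piece top [ 0.6121 -0.1464  1.4107] 80.82626027022592 [np.float64(0.3454891474722869)]
```

View pics/m3.png

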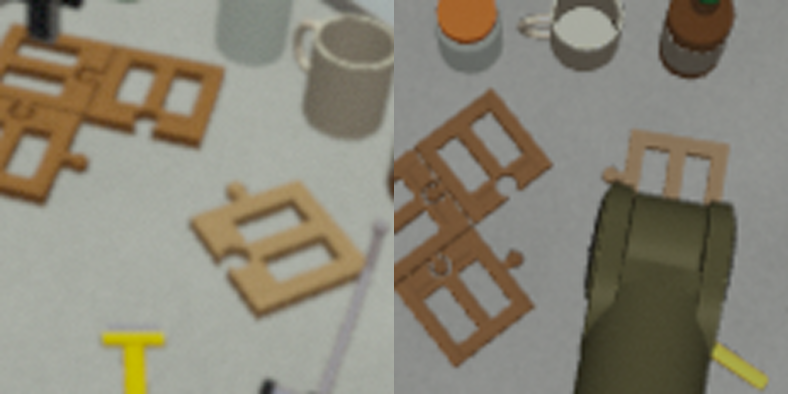

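Run:
```python
from h import *
plan([([.6157,-.1458,.12],79.8,6),([.6157,-.1458,.021],79.8,4)],0.4)
```

```text
6 rows:
21.2,30.2,-24.9,-0.145,0.4, 
17.4,30.2,-27.7,-0.145,0.4, 
13.2,30.2,-29.9,-0.145,0.4, 
8.8,30.2,-31.5,-0.145,0.4, 
4.1,30.2,-32.4,-0.145,0.4, 
-0.6,30.2,-32.7,-0.145,0.4, 
4 rows:
0.0,24.7,0.0,-0.0,0.4, 
0.0,24.7,0.0,-0.0,0.4, 
0.0,24.7,0.0,-0.0,0.4, 
0.0,24.7,0.0,-0.0,0.4,
```

>>> servo_tool --increments '[21, 30, -25, -0.145, 0.4, 17, 30, -28, -0.145, 0.4, 13, 30, -30, -0.145, 0.4, 9, 30, -31, -0.145, 0.4, 4, 30, -32, -0.145, 0.4]'

```text
time_s: 14.55
ee_pos: [0.5853, -0.1361, 0.3029]
tcp_rot: [-1.343, -0.97, 0.972]
force: [0.5, 0.4, -0.2]
width: 0.0343
```

>>> servo_tool --increments '[-1, 30, -33, -0.145, 0.4, 0, 30, 0, 0, 0.4, 0, 0, 0, 0, 0.4, 0, 0, 0, 0, 0.4]'

```text
time_s: 15.05
ee_pos: [0.6148, -0.1468, 0.2458]
tcp_rot: [-1.288, -1.077, 1.077]
force: [-0.3, 0.9, 0.7]
width: 0.0343
```

Run:
```python
from h import *
st();plan([([.6157,-.1458,.021],79.8,1)],0.4)
```

```text
15.05 [ 0.6148 -0.1468  0.2458] w 0.0343 F [-0.3  0.9  0.7]
[[ 0.177 -0.    -0.984]
 [ 0.984 -0.     0.177]
 [-0.    -1.     0.   ]]
1 rows:
1.1,70.1,-0.7,0.0,0.4,
```

>>> servo_tool --increments '[1, 25, -1, 0, 0.4, 0, 25, 0, 0, 0.4, 0, 15, 0, 0, 0.4, 0, 5, 0, 0, 0.4, 0, 0, 0, 0, 0.4]'

```text
time_s: 15.68
ee_pos: [0.6159, -0.1457, 0.1763]
tcp_rot: [-1.288, -1.078, 1.078]
force: [-0.2, -0.0, 0.2]
width: 0.034
```

>>> servo_tool --increments '[0, 0, 0, 0, 0, 0, 0, 0, 0, 0, 0, 0, 0, 0, 0]' --newtons 40

```text
time_s: 16.05
ee_pos: [0.616, -0.1457, 0.1768]
tcp_rot: [-1.289, -1.079, 1.077]
force: [-1.0, -0.1, 5.9]
width: 0.0169
```

>>> servo_tool --increments '[0, -20, 0, 0, 0, 0, -30, 0, 0, 0, 0, -20, 0, 0, 0, 0, 0, 0, 0, 0]'

```text
time_s: 16.55
ee_pos: [0.6161, -0.1457, 0.2472]
tcp_rot: [-1.29, -1.08, 1.077]
force: [-0.3, -0.9, -0.8]
width: 0.0171
```

```bash
cat > f3.py <<'E'
from fit import *
s,M=st();g=np.array(s["ee_pos"])-[0,0,.1547];yaw=np.degrees(np.arctan2(M[1,0],M[0,0]));print("grasp",g,yaw)
mid=np.array([.5708,.0783]);th=np.radians(37.15);Rm=R.from_euler('z',th).as_matrix()[:2,:2];gap=mid+Rm@[-.05725,-.05725];print("gap",gap)
plan([([*gap,.085],37.15,7)],0)
E
python3 f3.py
```

```text
16.55 [ 0.6161 -0.1457  0.2472] w 0.0171 F [-0.3 -0.9 -0.8]
[[ 0.176  0.003 -0.984]
 [ 0.984 -0.001  0.176]
 [-0.    -1.    -0.003]]
grasp [ 0.61605956 -0.14572344  0.09253742] 79.86535697922442
gap [ 0.55974197 -0.00190502]
7 rows:
18.8,1.1,11.5,0.107,0, 
17.5,1.1,13.5,0.107,0, 
15.9,1.1,15.3,0.107,0, 
14.2,1.1,16.9,0.107,0, 
12.4,1.1,18.3,0.107,0, 
10.3,1.1,19.5,0.107,0, 
8.2,1.1,20.5,0.107,0,
```

>>> servo_tool --increments '[19, 0, 11, 0.107, 0, 17, 0, 13, 0.107, 0, 16, 0, 15, 0.107, 0, 14, 0, 17, 0.107, 0, 12, 0, 18, 0.107, 0]'

```text
time_s: 17.18
ee_pos: [0.5757, -0.0432, 0.2444]
tcp_rot: [-1.465, -0.667, 0.669]
force: [0.0, 0.3, -1.0]
width: 0.0166
```

>>> servo_tool --increments '[10, 0, 19, 0.107, 0, 9, 0, 21, 0.107, 0, 0, 10, 0, 0, 0, 0, 10, 0, 0, 0, 0, 0, 0, 0, 0]'

```text
time_s: 17.8
ee_pos: [0.5605, -0.0036, 0.2243]
tcp_rot: [-1.511, -0.503, 0.506]
force: [-0.4, -0.8, -0.9]
width: 0.0166
```

```bash
sed -i 's/for z in (0,.007,.014):/for z in (Z0,Z0+.007,Z0+.014):/; s/^def mask/Z0=0.\ndef mask/; s/(x+dx,y+dy,0.)/(x+dx,y+dy,Z0)/' fit.py
cat > f4.py <<'E'
import fit
from fit import *
s,M=st();g=np.array(s["ee_pos"])-[0,0,.1547];yaw=np.arctan2(M[1,0],M[0,0]);print("grasp",g,np.degrees(yaw))
A={n:vision.snapshot(n) for n in ("side","top")};pickle.dump(A,open("S2.pkl","wb"))
fit.Z0=s["ee_pos"][2]-.1768+.0002
q0=[g[0],g[1],yaw]
for n in ("side","top"):
    r,c=fit.fit([A[n]],one,q0);c_,n_=np.cos(yaw),np.sin(yaw);d=r[:2]-g[:2]
    print("piece",n,np.round(r,4),np.degrees(r[2]),c,"offset in tool x,z mm",1e3*(d[0]*c_+d[1]*n_),1e3*(-d[0]*n_+d[1]*c_))
plan([([.5597,-.0019,g[2]],37.15,1)],0)
E
python3 f4.py
```

```text
17.8 [ 0.5605 -0.0036  0.2243] w 0.0166 F [-0.4 -0.8 -0.9]
[[ 0.799 -0.002 -0.601]
 [ 0.601 -0.001  0.799]
 [-0.002 -1.     0.001]]
grasp [ 0.56051362 -0.00359123  0.0695612 ] 36.9241561149612Traceback (most recent call last):
  File "f4.py", line 8, in <module>
    r,c=fit.fit([A[n]],one,q0);c_,n_=np.cos(yaw),np.sin(yaw);d=r[:2]-g[:2]
        ^^^^^^^
AttributeError: 'function' object has no attribute 'fit'
```

```bash
sed -i 's/^import fit$/import fit as F/; s/^fit.Z0/F.Z0/; s/fit\.fit(/F.fit(/' f4.py; sed -i 's/^A={n.*$/A=pickle.load(open("S2.pkl","rb"))/' f4.py; ls S2.pkl; python3 f4.py
python3 - <<'E'
import pickle,cv2
A=pickle.load(open("S2.pkl","rb"));cv2.imwrite("pics/m4.png",cv2.resize(A["side"]["image"][150:270,190:330],None,fx=5,fy=5,interpolation=cv2.INTER_CUBIC))
E
```

```text
S2.pkl
17.9 [ 0.5609 -0.0035  0.2253] w 0.0169 F [ 0.2  0.3 -1.6]
[[ 0.8   -0.001 -0.6  ]
 [ 0.6   -0.     0.8  ]
 [-0.001 -1.    -0.   ]]
grasp [ 0.56087977 -0.00346794  0.07059258] 36.90537684599674
piece side [0.5559 0.0222 0.2687] 15.397892287840138 [np.float64(0.6641611970539891)] offset in tool x,z mm 11.416801776389294 23.53376212576344
piece top [0.5921 0.0316 0.5564] 31.881778913164585 [np.float64(0.6601391116545636)] offset in tool x,z mm 46.035672176568774 9.282795592614017
1 rows:
-0.0,-0.0,2.0,-0.004,0,
```

>>> servo_tool --increments '[0, 10, 2, -0.004, 0, 0, 10, 0, 0, 0, 0, 8, 0, 0, 0, 0, 3, 0, 0, 0, 0, 0, 0, 0, 0]'

```text
time_s: 18.52
ee_pos: [0.5596, -0.0009, 0.1945]
tcp_rot: [-1.51, -0.508, 0.508]
force: [0.4, 0.5, -1.1]
width: 0.0167
```

>>> servo_tool --increments '[0, 3, 0, 0, 0, 0, 2, 0, 0, 0, 0, 2, 0, 0, 0, 0, 0, 0, 0, 0]'

```text
time_s: 19.02
ee_pos: [0.5595, -0.0009, 0.1876]
tcp_rot: [-1.51, -0.508, 0.508]
force: [-0.7, 0.1, -0.5]
width: 0.0168
```

Run:
```python
from h import *
s,M=st();g=np.array(s["ee_pos"])-[0,0,.1547];print(g,s["ft_torque"]);plan([([.5597,-.0019,g[2]],37.15,1)],0)
```

```text
19.025 [ 0.5595 -0.0009  0.1876] w 0.0168 F [-0.7  0.1 -0.5]
[[ 0.797 -0.    -0.604]
 [ 0.604 -0.     0.797]
 [-0.    -1.     0.   ]]
[ 0.55954843 -0.00085609  0.03287896] [-0.00539519  0.02554165  0.02047277]
1 rows:
-0.5,-0.0,-0.9,0.001,0,
```

>>> servo_tool --increments '[-0.5, 3, -1, 0, 0, 0, 3, 0, 0, 0, 0, 2, 0, 0, 0, 0, 0, 0, 0, 0]'

```text
time_s: 19.52
ee_pos: [0.5597, -0.0019, 0.1795]
tcp_rot: [-1.51, -0.508, 0.508]
force: [0.8, -0.6, -0.5]
width: 0.0169
```

Run:
```python
from h import *
s,M=st();g=np.array(s["ee_pos"])-[0,0,.1547];print(g,s["ft_torque"]);plan([([.5597,-.0019,g[2]],37.15,1)],0)
```

```text
19.525 [ 0.5597 -0.0019  0.1795] w 0.0169 F [ 0.8 -0.6 -0.5]
[[ 0.797 -0.    -0.604]
 [ 0.604  0.     0.797]
 [-0.    -1.     0.   ]]
[ 0.55970321 -0.00189898  0.02475082] [ 0.0208715  -0.0281512   0.04196201]
1 rows:
-0.0,-0.0,0.0,0.001,0,
```

>>> servo_tool --increments '[0, 2, 0, 0, 0, 0, 0, 0, 0, 0.35, 0, 0, 0, 0, 0.35, 0, 0, 0, 0, 0.35, 0, -15, 0, 0, 0.35]'

```text
time_s: 20.15
ee_pos: [0.5594, -0.0019, 0.1924]
tcp_rot: [-1.51, -0.506, 0.51]
force: [0.3, -0.5, -0.3]
width: 0.0301
```

>>> servo_tool --increments '[0, -40, 0, 0, 0.35, 0, -50, 0, 0, 0.6, 0, -50, 0, 0, 1, 0, -50, 0, 0, 1, 0, -40, 0, 0, 1]'

```text
time_s: 20.78
ee_pos: [0.5593, -0.0022, 0.4262]
tcp_rot: [-1.511, -0.51, 0.506]
force: [0.6, 0.7, -0.5]
width: 0.0853
```

Run:
```python
from fit import *
st();S=pickle.load(open("S0.pkl","rb"));t,sd=S["top"],S["side"]
A={n:vision.snapshot(n) for n in ("side","top")};pickle.dump(A,open("S3.pkl","wb"))
# handle: dark pixels in top crop
im=t["image"].astype(int)
def up(x,y,x0,y0,f): return ((x+.5)/f-.5+x0,(y+.5)/f-.5+y0)
for a,b in (((517-400,148),(281,160)),((490-400,275),(244,168)),((503-400,211),(262.5,164))):
    print(tri(t,up(*a,105,155,5),sd,((b[0]+.5)/1.5-.5,(b[1]+.5)/1.5-.5)))
o=[]
for c,P,s in (("side",(.56,0.0,0),A["side"]),("side",(.48,.39,.27),sd)):
    u=proj(s,P).astype(int);x0,y0=u[0]-40,u[1]-40;print(x0,y0);o.append(cv2.resize(s["image"][y0:y0+80,x0:x0+80],None,fx=5,fy=5,interpolation=cv2.INTER_CUBIC))
cv2.imwrite("pics/m5.png",np.hstack(o))
```

```text
20.775 [ 0.5593 -0.0022  0.4262] w 0.0853 F [ 0.6  0.7 -0.5]
[[ 0.797  0.003 -0.604]
 [ 0.604  0.     0.797]
 [ 0.002 -1.    -0.002]]
(array([0.52434254, 0.39201494, 0.26373762]), np.float64(0.0030919633455200072))
(array([0.44233045, 0.4074159 , 0.26079383]), np.float64(0.004064121125556044))
(array([0.48335527, 0.40023373, 0.26195939]), np.float64(0.003136312474184455))
223 189
134 68
```

View pics/m5.png

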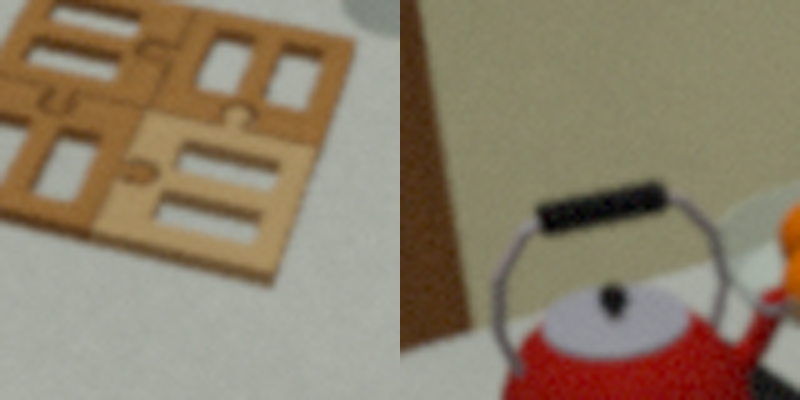

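The piece lies flush and interlocked in the corner (left panel, about (200,190)). Now the kettle: its handle triangulates to (0.483, 0.400, 0.262), matching the expected 0.26 m.

Run:
```python
from h import *
plan([([.53,.15,.345],58,4),([.483,.400,.345],79.4,6),([.483,.400,.259],79.4,4)],1)
```

```text
4 rows:
17.0,-17.8,35.0,-0.091,1, 
20.1,-17.8,33.3,-0.091,1, 
23.1,-17.8,31.3,-0.091,1, 
25.8,-17.8,29.1,-0.091,1, 
6 rows:
31.2,-0.0,28.7,-0.062,1, 
32.9,-0.0,26.7,-0.062,1, 
34.5,-0.0,24.6,-0.062,1, 
36.0,-0.0,22.4,-0.062,1, 
37.3,-0.0,20.2,-0.062,1, 
38.5,-0.0,17.8,-0.062,1, 
4 rows:
0.0,21.5,0.0,-0.0,1, 
0.0,21.5,0.0,-0.0,1, 
0.0,21.5,0.0,-0.0,1, 
0.0,21.5,0.0,-0.0,1,
```

>>> servo_tool --increments '[17, -18, 35, -0.091, 1, 20, -18, 33, -0.091, 1, 23, -18, 31, -0.091, 1, 26, -18, 29, -0.091, 1, 31, 0, 29, -0.062, 1]'

```text
time_s: 21.5
ee_pos: [0.5212, 0.1924, 0.4965]
tcp_rot: [-1.404, -0.84, 0.836]
force: [0.9, -0.4, -0.7]
width: 0.0851
```

>>> servo_tool --increments '[33, 0, 27, -0.062, 1, 34, 0, 25, -0.062, 1, 36, 0, 22, -0.062, 1, 37, 0, 20, -0.062, 1, 39, 0, 18, -0.062, 1]'

```text
time_s: 22.12
ee_pos: [0.4816, 0.401, 0.4949]
tcp_rot: [-1.291, -1.072, 1.073]
force: [0.2, 0.4, -0.9]
width: 0.0852
```

>>> servo_tool --increments '[0, 0, 0, 0, 1, 0, 0, 0, 0, 1]'

```text
time_s: 22.38
ee_pos: [0.4823, 0.3995, 0.4946]
tcp_rot: [-1.293, -1.07, 1.071]
force: [0.4, -0.2, -0.5]
width: 0.0855
```

Run:
```python
from h import *
st();plan([([.483,.400,.259],79.4,1)],1)
```

```text
22.375 [0.4823 0.3995 0.4946] w 0.0855 F [ 0.4 -0.2 -0.5]
[[ 0.186  0.    -0.983]
 [ 0.983 -0.001  0.186]
 [-0.001 -1.    -0.   ]]
1 rows:
0.7,80.9,-0.6,-0.002,1,
```

>>> servo_tool --increments '[0, 20, 0, 0, 1, 0, 20, 0, 0, 1, 0, 20, 0, 0, 1, 0, 20, 0, 0, 1, 0, 0, 0, 0, 0.5]' --newtons 70

```text
time_s: 23.0
ee_pos: [0.4825, 0.3984, 0.4137]
tcp_rot: [-1.293, -1.067, 1.072]
force: [0.3, -0.1, -0.4]
width: 0.0702
```

>>> servo_tool --increments '[0, 0, 0, 0, 0.3, 0, 0, 0, 0, 0, 0, 0, 0, 0, 0, 0, 0, 0, 0, 0, 0, 0, 0, 0, 0]'

```text
time_s: 23.62
ee_pos: [0.4828, 0.4003, 0.4156]
tcp_rot: [-1.292, -1.073, 1.069]
force: [3.8, 0.7, 6.0]
width: 0.019
```

>>> servo_tool --increments '[0, -6, 0, 0, 0, 0, -8, 0, 0, 0, 0, 0, 0, 0, 0]'

```text
time_s: 24.0
ee_pos: [0.482, 0.4002, 0.4286]
tcp_rot: [-1.291, -1.071, 1.072]
force: [0.9, 0.2, -6.9]
width: 0.0187
```

Run:
```python
from h import *
s,M=st();print(s["ft_torque"])
```

```text
24.0 [0.482  0.4002 0.4286] w 0.0187 F [ 0.9  0.2 -6.9]
[[ 0.185 -0.001 -0.983]
 [ 0.983 -0.     0.185]
 [-0.001 -1.     0.001]]
[ 0.04057255  0.01927205 -0.02194509]
```

Run:
```python
from h import *
plan([([.482,.4,.315],79.3,2),([.5708,.0783,.315],79.3,13),([.5708,.0783,.225],79.3,4)],0)
```

```text
2 rows:
-0.1,-20.5,-0.0,0.001,0, 
-0.1,-20.5,-0.0,0.001,0, 
13 rows:
-23.0,-0.0,-11.3,-0.0,0, 
-23.0,-0.0,-11.3,-0.0,0, 
-23.0,-0.0,-11.3,-0.0,0, 
-23.0,-0.0,-11.3,-0.0,0, 
-23.0,-0.0,-11.3,-0.0,0, 
-23.0,-0.0,-11.3,-0.0,0, 
-23.0,-0.0,-11.3,-0.0,0, 
-23.0,-0.0,-11.3,-0.0,0, 
-23.0,-0.0,-11.3,-0.0,0, 
-23.0,-0.0,-11.3,-0.0,0, 
-23.0,-0.0,-11.3,-0.0,0, 
-23.0,-0.0,-11.3,-0.0,0, 
-23.0,-0.0,-11.3,-0.0,0, 
4 rows:
0.0,22.5,0.0,-0.0,0, 
0.0,22.5,0.0,-0.0,0, 
0.0,22.5,0.0,-0.0,0, 
0.0,22.5,0.0,-0.0,0,
```

>>> servo_tool --increments '[0, -20, 0, 0, 0, 0, -20, 0, 0, 0, -8, 0, -4, 0, 0, -15, 0, -7, 0, 0, -22, 0, -11, 0, 0]'

```text
time_s: 24.62
ee_pos: [0.4954, 0.3506, 0.4671]
tcp_rot: [-1.291, -1.069, 1.074]
force: [0.9, -0.8, -7.8]
width: 0.0192
```

>>> servo_tool --increments '[-23, 0, -11, 0, 0, -23, 0, -11, 0, 0, -23, 0, -11, 0, 0, -23, 0, -12, 0, 0, -23, 0, -12, 0, 0]'

```text
time_s: 25.25
ee_pos: [0.5303, 0.2258, 0.4675]
tcp_rot: [-1.292, -1.068, 1.072]
force: [0.2, 0.1, -6.7]
width: 0.0191
```

>>> servo_tool --increments '[-23, 0, -11, 0, 0, -23, 0, -11, 0, 0, -23, 0, -11, 0, 0, -23, 0, -12, 0, 0, -23, 0, -11, 0, 0]'

```text
time_s: 25.88
ee_pos: [0.5637, 0.1025, 0.4675]
tcp_rot: [-1.292, -1.068, 1.072]
force: [0.6, -0.3, -6.8]
width: 0.0187
```

>>> servo_tool --increments '[-14, 0, -7, 0, 0, -10, 0, -5, 0, 0, 0, 0, 0, 0, 0, 0, 0, 0, 0, 0]'

```text
time_s: 26.38
ee_pos: [0.5712, 0.0803, 0.4686]
tcp_rot: [-1.29, -1.072, 1.072]
force: [-0.3, -0.9, -7.6]
width: 0.0186
```

Run:
```python
from h import *
st();plan([([.5708,.0783,.2118],79.3,1)],0)
```

```text
26.375 [0.5712 0.0803 0.4686] w 0.0186 F [-0.3 -0.9 -7.6]
[[ 0.183 -0.    -0.983]
 [ 0.983  0.001  0.183]
 [ 0.001 -1.     0.001]]
1 rows:
-2.0,102.1,0.1,0.002,0,
```

>>> servo_tool --increments '[-1, 20, 0, 0, 0, -1, 25, 0, 0, 0, 0, 25, 0, 0, 0, 0, 18, 0, 0, 0, 0, 8, 0, 0, 0]'

```text
time_s: 27.0
ee_pos: [0.5707, 0.0784, 0.3717]
tcp_rot: [-1.289, -1.071, 1.073]
force: [0.5, 0.2, -7.3]
width: 0.0188
```

>>> servo_tool --increments '[0, 3, 0, 0, 0, 0, 2, 0, 0, 0, 0, 0, 0, 0, 0]'

```text
time_s: 27.38
ee_pos: [0.5712, 0.0773, 0.3682]
tcp_rot: [-1.292, -1.072, 1.071]
force: [0.0, -0.5, -7.3]
width: 0.0187
```

Run:
```python
from h import *
s,M=st();print(s["ft_torque"]);A={n:vision.snapshot(n) for n in ("side",)}
save(A["side"],"m6.png",(180,100,340,250),4)
```

```text
27.375 [0.5712 0.0773 0.3682] w 0.0187 F [ 0.  -0.5 -7.3]
[[ 0.185  0.001 -0.983]
 [ 0.983  0.     0.185]
 [ 0.    -1.    -0.001]]
[ 0.00500824  0.07019838 -0.01351446]
```

View pics/m6.png

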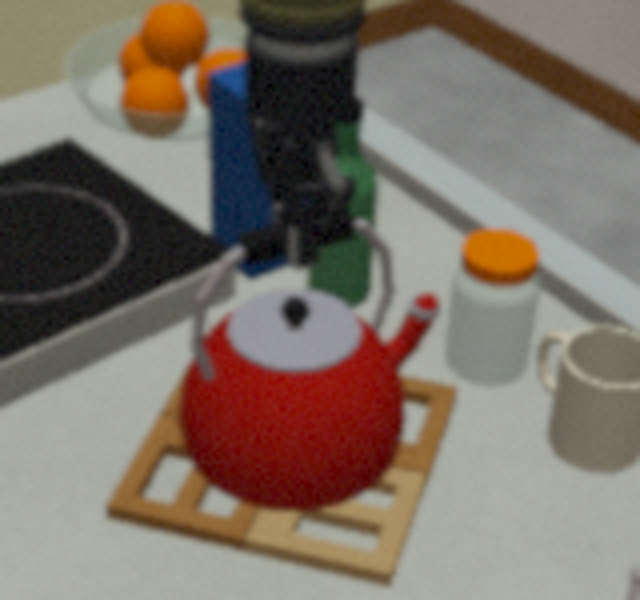

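>>> servo_tool --increments '[0, 1, 0, 0, 0, 0, 1, 0, 0, 0, 0, 0.5, 0, 0, 0, 0, 0, 0, 0, 0]'

```text
time_s: 27.92
ee_pos: [0.5715, 0.0775, 0.3674]
tcp_rot: [-1.293, -1.075, 1.069]
force: [-1.9, 2.0, 7.6]
width: 0.0189
```

```bash
python3 -c "
from h import *
st()"
```

```text
27.925 [0.5715 0.0775 0.3674] w 0.0189 F [-1.9  2.   7.6]
[[ 0.184  0.004 -0.983]
 [ 0.983  0.001  0.184]
 [ 0.002 -1.    -0.003]]
```

Standing on the wood (upward force). Back off to neutral, release, and rise.

>>> servo_tool --increments '[0, -0.5, 0, 0, 0, 0, 0, 0, 0, 0.25, 0, 0, 0, 0, 0.5, 0, 0, 0, 0, 1, 0, 0, 0, 0, 1]'

```text
time_s: 28.55
ee_pos: [0.5711, 0.0771, 0.3655]
tcp_rot: [-1.291, -1.071, 1.071]
force: [0.6, 0.2, 0.2]
width: 0.075
```

>>> servo_tool --increments '[0, 0, 0, 0, 1, 0, 0, 0, 0, 1, 0, -15, 0, 0, 1, 0, -30, 0, 0, 1, 0, -40, 0, 0, 1]'

```text
time_s: 29.18
ee_pos: [0.5709, 0.0772, 0.452]
tcp_rot: [-1.291, -1.07, 1.072]
force: [0.1, 0.5, 0.1]
width: 0.0855
```

>>> servo_tool --increments '[0, -40, 0, 0, 1, -40, 0, 50, 0, 1, -40, 0, 50, 0, 1, -40, 0, 30, 0, 1, 0, 0, 0, 0, 1]'

```text
time_s: 29.8
ee_pos: [0.4212, -0.018, 0.4925]
tcp_rot: [-1.295, -1.069, 1.067]
force: [0.5, 0.4, -0.9]
width: 0.0852
```

Run:
```python
from fit import *
st();A={n:vision.snapshot(n) for n in ("side","top")}
S0=pickle.load(open("S0.pkl","rb"))
for n in A:
    s=A[n]
    for t in "kettle kettle_base juice jar mug carton peeler vinegar piece_hung".split():
        r=finder.search_frame(s,t);print(n,t,[(round(q["p"],2),[round(q["box"][i]*(512,384)[i%2]) for i in range(4)]) for q in r[:1]])
    hsv=cv2.cvtColor(s["image"],cv2.COLOR_BGR2HSV);u=proj(s,(.5708,.0783,.07)).astype(int)
    m=((hsv[...,0]<6)|(hsv[...,0]>174))&(hsv[...,1]>170)&(hsv[...,2]>50)
    k=np.zeros_like(m);k[u[1]-45:u[1]+45,u[0]-45:u[0]+45]=1;ys,xs=np.nonzero(m&k)
    a,b,c,d=xs.min(),xs.max(),ys.min(),ys.max()
    print(n,"red box",a,c,b,d,"expect axis pix z=.014",proj(s,(.5708,.0783,.014)),"z=.07",u)
    # expected body (180 dia) outline columns/rows at z=.06
    th=np.linspace(0,6.28,40);E=np.array([proj(s,(.5708+.09*np.cos(t),.0783+.09*np.sin(t),.06)) for t in th]);print(" expected body box",E.min(0),E.max(0))
    print(" diff bystander region mean", {t:round(float(np.abs(A[n]["image"].astype(int)-S0[n]["image"])[y0:y1,x0:x1].mean()),1) for t,(x0,y0,x1,y1) in (dict(juice=(340,170,375,237),jar=(291,158,316,196),mug=(310,182,349,216),carton=(230,116,261,170),peeler=(258,273,277,312),vinegar=(257,122,274,176)) if n=="side" else dict(juice=(284,109,305,139),jar=(216,112,240,139),mug=(241,110,273,143),carton=(139,126,173,159),peeler=(285,206,317,231),vinegar=(175,126,193,150))).items()})
```

```text
29.8 [ 0.4212 -0.018   0.4925] w 0.0852 F [ 0.5  0.4 -0.9]
[[ 0.189  0.002 -0.982]
 [ 0.982  0.     0.189]
 [ 0.001 -1.    -0.002]]
side kettle [(0.86, [222, 152, 291, 230])]
side kettle_base [(0.7, [226, 152, 291, 231])]
side juice [(0.91, [340, 170, 374, 240])]
side jar [(0.86, [290, 158, 317, 197])]
side mug [(0.91, [311, 179, 351, 217])]
side carton [(0.24, [284, 244, 415, 383])]
side peeler [(0.79, [260, 276, 278, 313])]
side vinegar [(0.85, [258, 122, 277, 175])]
side piece_hung [(0.9, [176, 344, 241, 383])]
side red box 226 175 288 226 expect axis pix z=.014 [251.93585631 210.44665563] z=.07 [252 197]
 expected body box [223.46021052 182.08515329] [280.91998921 219.18282003]
 diff bystander region mean {'juice': 4.0, 'jar': 4.2, 'mug': 4.3, 'carton': 17.7, 'peeler': 4.4, 'vinegar': 9.0}
top kettle [(0.67, [207, 142, 251, 205])]
top kettle_base [(0.61, [205, 145, 249, 206])]
top juice [(0.68, [284, 110, 306, 138])]
top jar [(0.58, [216, 114, 241, 138])]
top mug [(0.72, [244, 111, 276, 140])]
top carton [(0.75, [143, 124, 172, 158])]
top peeler [(0.76, [287, 206, 316, 230])]
top vinegar [(0.78, [176, 126, 193, 149])]
top piece_hung [(0.98, [332, 119, 367, 156])]
top red box 204 144 249 204 expect axis pix z=.014 [227.74802762 182.73881472] z=.07 [227 179]
 expected body box [202.90195458 156.73265002] [251.62294242 204.53869271]
 diff bystander region mean {'juice': 3.3, 'jar': 4.4, 'mug': 4.7, 'carton': 3.5, 'peeler': 4.9, 'vinegar': 3.2}
```

```bash
python3 -c "
from h import *
print(order.close_job()); st()"
```

```text
the job is handed in; nothing more can be done
None
the job is handed in; nothing more can be done
```

The trivet is finished, the kettle stands on it, and I handed the job in at about 30 s on the robot's clock. The hand-in reports no verdict.

**What I did**
- **Unhooking:** The move interface turns the tool only about its own axis, so I could not tilt the piece as you described. I gripped a top corner instead and rolled the piece about 90° in its own plane round the prong, until its slot stood upright. It then passed over the barb.
- **Laying down:** I stood it on its plain edge on the counter, let go, and tipped it over gently, cork side down.
- **Fitting:** I picked it up again by the centre bar, turned it, and lowered it into the corner. It went in with no measurable resistance.
- **Kettle:** I carried it upright from the hotplate, felt it touch down on the wood, let go and backed the arm away.

**Last checks**
- **Fourth piece:** The picture taken after I let go of it, before the kettle, shows it flush and interlocked. I did not measure it again under the kettle.
- **Kettle:** From above, its red outline was within about 1–2 pixels (roughly 5 mm) of where a centred kettle should be, and it looked upright just before I let go.
- **Bystanders:** In the top view, all six showed only noise compared with the start. In the side view the carton and vinegar areas had changed. I put that down to the kettle and its bail standing in front of them, but did not check it separately.
- **Where the measurements disagreed:** The two cameras put the square about 1.5 mm apart, so I used the mean. The top-view fix on the loose piece was about 3–4 mm off because the arm covered it, so I used the side view. An attempt to measure the piece while it was in the gripper failed against the wood background and was dropped.

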